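# Seat a test cartridge in the reader's corner pocket

### The job

A test cartridge lies askew on the deck of the low cartridge reader. Without picking it up, push it with the fingertips back flat against the long guide rail, then keep it pinned to the rail and drag it along the rail into the corner pocket, until it is fully home: flush against both the rail and the end stop. Do not lift or tip the cartridge, leave everything else where it is, and take the hand away when it is seated.

Things in the scene. Friction and masses are not known exactly. Their poses are not given: they have to be found in the camera images.
- reader: Low white desktop cartridge reader, 190 mm deep (x) by 372 mm long (y), fixed. Origin on the table; x points away from the robot, y along the rail towards the pocket, z up. Flat grey deck, top 40 mm above the table, over x -86 to 86, y -164 to 122 mm. The corner pocket (dark read window in its floor) lies between the rail, the end stop and the front lip.
- rail_start (a point): Open end of the straight aluminium guide rail on the deck's far side, at the foot of its inner face (x = 65, y = -150 mm in the reader's frame). The rail is 10 mm high and runs from here along the reader's +y for 270 mm, to the face of the end stop (y = 120 mm). The stop is square to the rail, 10 mm high and thick, and spans x 6 to 73 mm.
- lip_end (a point): Foot of the inner edge where the pocket's front lip begins (x = 24, y = 96 mm in the reader's frame). The lip runs from here to the end stop, parallel to the rail, 41 mm from it (3 mm more than the cartridge's width), 8 mm high, 8 mm thick. Before it the mouth flares outwards: a small slanted piece over y 86 to 99, x 11 to 24 mm.
- pocket_home (a point): Point on the deck (40 mm above the table) where the middle of the cartridge's underside lies when it is fully home; x = 46, y = 82 mm in the reader's frame. Axes as the reader's: x towards the rail, y along the rail towards the end stop.
- reader_head (a point): Middle of the top of the reader's head, a white box with a screen past the end stop: 82 mm above the table, 186 mm (x) by 70 mm (y), its near side at y = 133 mm in the reader's frame.
- cartridge: The cartridge to seat, on the deck: flat white block, 38 mm wide (its x), 76 long (its y), 12 thick, 35 g. Origin mid-underside, z up. On top: grey cap 16 mm across, 4 high, at y = +20; ribs at the -y end. +y end leads. Slides easily on deck and rail (friction about 0.25; fingertips grip better). Starts turned up to 0.35 rad, its middle 142 to 182 mm short of home along the rail and 26 to 61 mm from the line along it.
- spare_cartridge: Spare cartridge of the same make, lying on the table in front of the reader (between it and the robot); not to be moved. Origin in the middle of the underside.
- vial: Small amber vial with a crimped metal cap, 22 mm across, 40 mm high, standing on the deck's near edge before the pocket; not to be moved. Origin at the middle of its base.
- dropper: White dropper bottle, 28 mm across, 62 mm high, standing on the table in front of the reader; not to be moved. Origin at the middle of its base.
- reagent_box: White reagent carton, 55 x 85 x 60 mm high, on the table to the left of the reader; not to be moved. Origin in the middle of its underside.
- tip_box: Pipette-tip box, 84 x 122 x 56 mm high, on the table to the right of the reader; not to be moved. Origin in the middle of its underside.
- timer: Flat bench timer, 60 x 64 x 16 mm, on the table at the left; not to be moved. Origin in the middle of its underside.
- pipette: Pipette lying on the table at the right, 232 mm long (along its y), about 26 mm thick; not to be moved. Origin on the table, 100 mm from the tip.

How it is judged:
On the way:
1. the cartridge lies flat against the rail (within 4 mm and 0.06 rad), still at least 60 mm short of home (x of cartridge in the frame of pocket_home above -0.004 m and angle between the y axis of cartridge and the y axis of pocket_home, either way round below 0.06 rad and y of cartridge in the frame of pocket_home below -0.06 m and angle between cartridge's own z axis and vertical below 0.05 rad), for 0.2 s.
At the end, for the whole second after the job is handed in: The cartridge lies flat and at rest in the corner pocket: within 2.5 mm of the rail, within 3 mm of the end stop and within 0.04 rad of square to them (x of cartridge in the frame of pocket_home between -0.0025 and 0.003 m and y of cartridge in the frame of pocket_home between -0.003 and 0.003 m and z of cartridge in the frame of pocket_home between -0.003 and 0.002 m and angle between the y axis of cartridge and the y axis of pocket_home, either way round below 0.04 rad and angle between cartridge's own z axis and vertical below 0.04 rad and linear speed of cartridge below 0.01 m/s); the robot touches nothing.
It fails at once if the cartridge is lifted more than 6 mm off the deck (z of cartridge in the frame of pocket_home above 0.006 m).
It fails at once if the cartridge is tipped more than 0.15 rad (angle between cartridge's own z axis and vertical above 0.15 rad).
It fails at once if the cartridge comes within 90 mm of home along the rail while its middle is more than 12 mm off the rail line (y of cartridge in the frame of pocket_home above -0.09 m and x of cartridge in the frame of pocket_home below -0.012 m).
It fails at once if another thing on the bench or the deck is moved more than 15 mm or tipped over (distance of any of spare_cartridge, vial, dropper, reagent_box, tip_box, timer, pipette from where it was at the start of the episode above 0.015 m or angle between any of spare_cartridge, vial, dropper, reagent_box, tip_box, timer, pipette's own z axis and vertical above 0.3 rad).
It also fails if it takes over 58 s, if anything falls off the work surface, if the arm or the gripper's body presses on something with over 40 N, if the wrist force passes 120 N, or if a joint passes its speed limit or range.

### The arm

A 7-joint arm with a two-finger parallel gripper is mounted at the origin on the work surface. World frame = base frame: x ahead of the robot, y to its left, z up, the work surface at z = 0. Lengths are in m, angles in rad, forces in N, time in s.
With the tool pointing down it reaches from about 0.4 to 0.9 m from the base axis. Payload 5.5 kg.
Tool frame: the origin (TCP) lies at the very end of the fingers, on their centre line; the grasp point (between the pads) lies 19 mm behind it; y points along the fingers, z is the direction in which the jaws open and shut, and the axes are right-handed (so a half turn about y gives the same grasp; the last joint's range is limited). The gripper opens to 92 mm and grips with 3 to 60 N. Pads are 19 mm wide; open, the fingers measure 130 mm over their backs; the gripper's body (75 mm by 190 mm) begins 47 mm behind the grasp point.
Start: joints at [1.467, 0.501, -0.427, 1.55, 0.221, 1.138, -0.21], TCP at [0.233, -0.607, 0.227] pointing down, gripper open.
Joint ranges: [-2.88, 2.88], [-0.31, 2.03], [-1.54, 1.56], [0.2, 2.42], [-1.41, 4.55], [0.19, 2.02], [-2.57, 2.57]. Speed limits (rad/s): [2.57, 2.57, 3.14, 3.14, 3.14, 3.14, 3.14].

### API

Orientations are given as a unit quaternion [x, y, z, w].
In Python, from cell import * gives the robot as it stands.
- The arm moves only by the tool servo_tool, never from a script. Its argument "plan" is a list of rows, each a list of 2 entries, a list of its own where there are three numbers: the shift along the world's x, y, z in mm, then the turn about the world's z in rad. A call has exactly 8 rows; each row is the pose to reach, as a shift and turn from the pose commanded when the call began; what a row does not reach only later rows make up. A row lasts 1/10 s, in which the tool goes at most 50 mm and 8.59 degrees, less where a joint would pass 70% of its speed; a pose out of reach is approached as far as the arm can. A call with a gripper value outside its range is refused whole. "claw" is the finger opening in mm, from 0 to 91.8, set as the call begins (left out, the last holds). The fingers move at their own pace and stop on an object; the grip force is fixed at half the most. Time passes only in rows, so rows that repeat a pose let the fingers close, or fill a call up. It gives the time, the measured TCP pose, the force and the opening at its end, in the units of the state.
- observe(): the state, without advancing time (a new reading comes with each control period).
- snapshot(name): name is "scene" or "top" or "wrist"; returns (picture, depth): 384x512x3 uint8, red, green, blue; 384x512 float32, m along the optical axis (not along the pixel's ray), 0 where there is no reading.
- get_calibration(name): a dict with "fx", "fy", "cx", "cy" (pixels), "R" (3x3) and "t" (3): a world point X has camera coordinates R X + t. Camera axes: x right, y down, z forward; pixel columns grow to the right and rows downward; lengths in m; the calibration is good to about 2 mm. A picture is of the moment at which its call begins: read the wrist's pose just before it. get_calibration takes no time and is no camera call; for the wrist camera it gives the pose at the moment of the call.
- job_done(): hands the job in, once; it reports no verdict.
The state is a dict: "t": time; "joints": joint angles; "qd": joint speeds; "tau": joint torques, N m; "ee_pos": TCP position; "ee_rot": TCP orientation; "contact_force": force on the tool from outside, world axes, zero at the start; "wrist_torque": the same for the moment, N m; "gripper_width": opening from 0.0 (shut) to 1.0 (fully open).
Only numpy, scipy, OpenCV 4.12 (cv2) and the standard library are available. Lean on these libraries where they do the work, as an engineer would, in place of code of your own. Each camera call takes 0.05 s, during which the arm holds its last target. There are 200 camera calls.

## Working session

There is one attempt and no reset: what is moved stays moved. The work goes in short steps, Python scripts to look and compute and a tool call to move; the robot and the scene stay as the last step left them, time stands still between calls to the robot, and variables do not carry over. Pictures are saved under pics/ and viewed, about 8 in all and at most 12, crops included, and the job is handed in when it is done.

Besides the shell and the picture viewer there is one more tool, called after "Emit:" by a JSON object that holds its "fn" and its "kwargs". servo_tool: Moves the arm, as the interface text tells. Its arguments: {"type":"object","properties":{"plan":{"type":"array","items":{"type":"array"}},"claw":{"type":"number"}},"required":["plan"]}

```bash
mkdir -p pics; ls
python3 - <<'E'
from cell import *
import cv2,numpy as np
s=observe();print({k:np.round(v,3) for k,v in s.items()})
ims=[]
for n in("scene","top"):
    p,d=snapshot(n);np.savez(f"{n}0.npz",p=p,d=d);cv2.imwrite(f"pics/{n}0.png",p[:,:,::-1])
    c=get_calibration(n);print(n,c)
E
```

```text
pics
{'t': np.float64(0.0), 'joints': array([ 1.467,  0.502, -0.427,  1.551,  0.221,  1.138, -0.21 ]), 'qd': array([-0.   , -0.   , -0.001, -0.001,  0.001,  0.002,  0.002]), 'tau': array([ 0.0000e+00, -5.6658e+01, -5.8160e+00, -2.7912e+01, -6.9000e-02,
        3.1000e-02,  0.0000e+00]), 'ee_pos': array([ 0.233, -0.606,  0.226]), 'ee_rot': array([-0.129,  0.696, -0.695,  0.129]), 'contact_force': array([ 0.609,  0.058, -0.312]), 'wrist_torque': array([ 0.018, -0.028, -0.028]), 'gripper_width': np.float64(0.999)}
scene {'fx': 462.04006503953616, 'fy': 462.04006503953616, 'cx': 253.80818483421558, 'cy': 198.43110602958512, 'R': array([[ 0.65808441,  0.75282623,  0.01332551],
       [ 0.45299737, -0.38172789, -0.80565327],
       [-0.6014302 ,  0.53622428, -0.59223748]]), 't': array([-0.33686522, -0.17047637,  1.62291533])}
top {'fx': 397.96504327627383, 'fy': 397.96504327627383, 'cx': 266.04802113433936, 'cy': 192.6670690568297, 'R': array([[ 4.40830448e-04, -9.99976977e-01,  6.77139965e-03],
       [-9.85748111e-01, -1.57367323e-03, -1.68220645e-01],
       [ 1.68227428e-01, -6.60073763e-03, -9.85726109e-01]]), 't': array([0.00676596, 0.52341745, 1.25788334])}
```

View pics/top0.png

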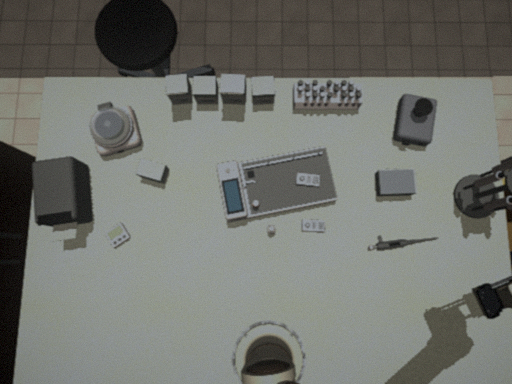

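View pics/scene0.png

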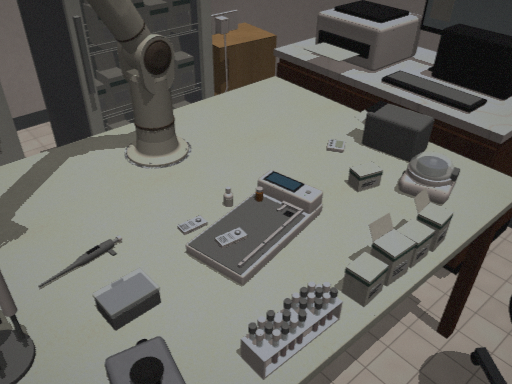

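The top view shows the reader at cols 218–337, rows 148–222, with its head on the left. The rail runs along the far edge, (322,152) to (247,167). The cartridge is at about (308,180), the vial at (256,204) and the dropper at (271,230). Next I enlarge crops of both views.

Run:
```python
import cv2,numpy as np
a=cv2.imread("pics/top0.png")[140:230,212:344];a=cv2.resize(a,None,fx=6,fy=6,interpolation=cv2.INTER_CUBIC)
b=cv2.imread("pics/scene0.png")[165:280,180:335];b=cv2.resize(b,None,fx=5,fy=5,interpolation=cv2.INTER_CUBIC)
cv2.imwrite("pics/ta.png",a);cv2.imwrite("pics/sb.png",b)
```

```text
(no output)
```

View pics/ta.png

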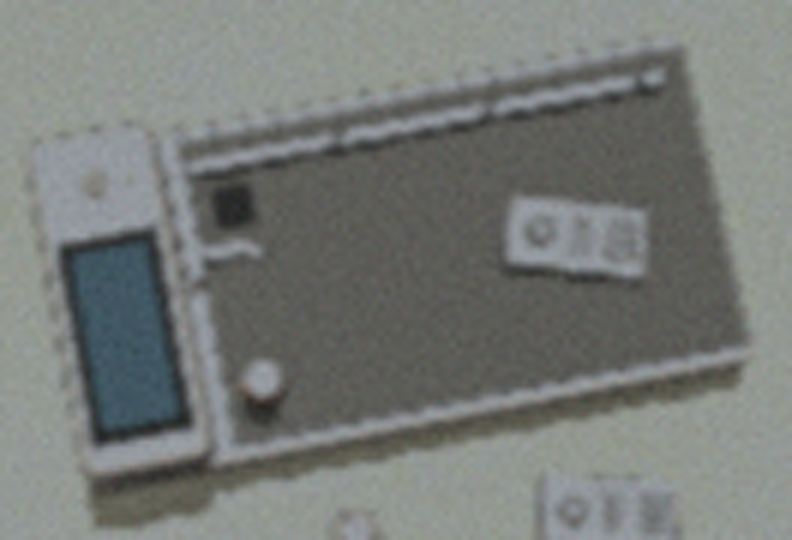

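View pics/sb.png

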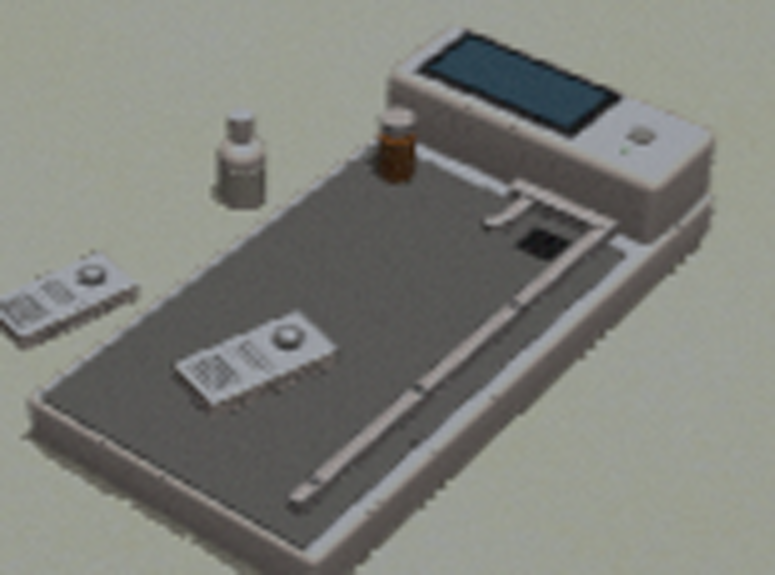

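Both crops are clear. In the top crop the rail's top edge runs (655,78) to (190,165), the cartridge corners are about (510,197), (648,208), (640,276), (505,262), and the cap at (540,232) leads towards the pocket. I'll cast these to world points now, then refine with the wrist camera.

```bash
cat > h.py <<'E'
import cv2,numpy as np
from cell import *
def ray(c,uv,z):
    uv=np.atleast_2d(uv).astype(float)
    d=np.c_[(uv[:,0]-c["cx"])/c["fx"],(uv[:,1]-c["cy"])/c["fy"],np.ones(len(uv))]@c["R"]
    o=-c["R"].T@c["t"]
    return o+d*((z-o[2])/d[:,2])[:,None]
def proj(c,X):
    q=np.atleast_2d(X)@c["R"].T+c["t"]
    return np.c_[c["fx"]*q[:,0]/q[:,2]+c["cx"],c["fy"]*q[:,1]/q[:,2]+c["cy"]]
E
python3 - <<'E'
from h import *
t=get_calibration("top");s=get_calibration("scene")
T=lambda P,z:np.round(ray(t,np.array(P)/6+[212,140],z),3)
S=lambda P,z:np.round(ray(s,np.array(P)/5+[180,165],z),3)
print("rail T",T([(655,78),(190,165)],.05),"S",S([(300,497),(605,220)],.05))
print("cart T",T([(510,197),(648,208),(640,276),(505,262)],.052),"S",S([(178,367),(298,312),(336,350),(212,408)],.052))
print("deck corners T",T([(683,50),(748,352)],.04),"S",S([(310,550),(35,402)],.04))
print("vial T",T([(264,380)],.08),"S",S([(397,175)],.04))
print("dropper S",S([(241,200)],0.),"head corner S",S([(390,75),(650,190),(712,130)],.082))
c=get_calibration("wrist");print("wrist cam pos",-c["R"].T@c["t"],c["R"],c["fx"],observe()["ee_pos"])
E
```

```text
rail T [[ 0.656 -0.175  0.05 ]
 [ 0.606  0.081  0.05 ]] S [[ 0.663 -0.177  0.05 ]
 [ 0.606  0.09   0.05 ]]
cart T [[ 0.588 -0.094  0.052]
 [ 0.582 -0.17   0.052]
 [ 0.544 -0.164  0.052]
 [ 0.552 -0.091  0.052]] S [[ 0.553 -0.165  0.052]
 [ 0.559 -0.091  0.052]
 [ 0.595 -0.096  0.052]
 [ 0.588 -0.171  0.052]]
deck corners T [[ 0.675 -0.193  0.04 ]
 [ 0.505 -0.224  0.04 ]] S [[ 0.685 -0.189  0.04 ]
 [ 0.516 -0.229  0.04 ]]
vial T [[0.483 0.039 0.08 ]] S [[0.491 0.039 0.04 ]]
dropper S [[ 0.41  -0.012  0.   ]] head corner S [[0.457 0.062 0.082]
 [0.631 0.096 0.082]
 [0.614 0.164 0.082]]
wrist cam pos [ 0.29996836 -0.57990095  0.38475647] [[ 3.58531114e-01 -9.33517473e-01 -7.53865157e-04]
 [-8.99324906e-01 -3.45615291e-01  2.67889500e-01]
 [-2.50340077e-01 -9.53687512e-02 -9.63449349e-01]] 274.0877941336732 [ 0.23285324 -0.60618706  0.22577969]
```

Run:
```python
from h import *
from scipy.spatial.transform import Rotation as R
s=observe();M=R.from_quat(s["ee_rot"]).as_matrix();print(M.round(3))
z=M[:,2];th=np.arctan2(z[1],z[0]);print("jaw angle",th)
for rail in (np.array([-.050,.256]),np.array([-.057,.267])):
    a=np.arctan2(rail[1],rail[0]);print("rail angle",a,"turn",(a-th+np.pi/2)%np.pi-np.pi/2)
c=get_calibration("wrist");print("cam in tool",M.T@(-c["R"].T@c["t"]-s["ee_pos"]))
```

```text
[[-0.933 -0.001  0.359]
 [-0.359  0.002 -0.933]
 [-0.    -1.    -0.002]]
jaw angle -1.2039494620233064
rail angle 1.7636806390528712 turn -0.1739625525136157
rail angle 1.7811222004599543 turn -0.1565209911065324
cam in tool [-0.07208802 -0.15897099 -0.000745  ]
```

Emit:
{"fn": "servo_tool", "kwargs": {"plan": [[[20, 40, 20], 0], [[60, 80, 40], 0], [[90, 125, 50], -0.05], [[110, 170, 50], -0.1], [[130, 215, 50], -0.16], [[145, 255, 50], -0.16], [[160, 300, 50], -0.16], [[170, 340, 50], -0.16]], "claw": 0}}

```text
t: 0.9
ee_pos: [0.4038, -0.2639, 0.2766]
ee_rot: [-0.074, 0.703, -0.703, 0.074]
contact_force: [1.2, -0.2, -0.0]
gripper_width: 0.351
```

Emit:
{"fn": "servo_tool", "kwargs": {"plan": [[[20, 40, 0], 0], [[40, 80, 0], 0], [[60, 120, 0], 0], [[80, 160, 0], 0], [[90, 180, 0], 0], [[97, 197, 0], 0], [[97, 197, 0], 0], [[97, 197, 0], 0]]}}

```text
t: 1.7
ee_pos: [0.4997, -0.0701, 0.2764]
ee_rot: [0.074, -0.703, 0.703, -0.073]
contact_force: [0.1, -0.0, 0.5]
gripper_width: 0.005
```

Run:
```python
from h import *
s=observe();print(s["t"],s["ee_pos"],s["gripper_width"],s["contact_force"])
c=get_calibration("wrist");p,d=snapshot("wrist");np.savez("w1.npz",p=p,**c);cv2.imwrite("pics/w1.png",p[:,:,::-1])
```

```text
1.7 [ 0.49969777 -0.07006278  0.2763633 ] 0.005094566085662836 [ 0.09997285 -0.01022076  0.48380655]
```

View pics/w1.png

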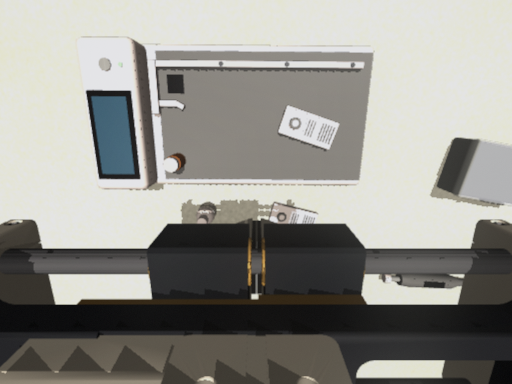

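The wrist view shows the rail at row ~65 (cols 161–365) and the cartridge at ~(309,127), turned clockwise towards the rail. The end stop is at col ~158 and the vial at (173,163). I'll fit these precisely.

Run:
```python
from h import *
w=np.load("w1.npz");c={k:w[k] for k in("fx","fy","cx","cy","R","t")};p=w["p"]
g=p.mean(2)
# deck mask (dark grey)->white parts within region
m=(g>150).astype(np.uint8)
n,l,st,ce=cv2.connectedComponentsWithStats(m)
k=max((i for i in range(1,n) if 280<ce[i][0]<340 and 105<ce[i][1]<150),key=lambda i:st[i][4])
ct=cv2.findContours((l==k).astype(np.uint8),cv2.RETR_EXTERNAL,cv2.CHAIN_APPROX_NONE)[0][0][:,0]
P=ray(c,ct,.052)[:,:2]; r=cv2.minAreaRect((P*1000).astype(np.float32));print("cart",r, cv2.boxPoints(r))
# rail inner edge: subpixel row crossing below rail
def cross(v):  # bright->dark crossing half
    th=(v.max()+v.min())/2;i=np.where((v[:-1]>=th)&(v[1:]<th))[0][-1];return i+(v[i]-th)/(v[i]-v[i+1])
cols=np.arange(185,355,5);rows=np.array([60+cross(g[60:76,x]) for x in cols])
E=ray(c,np.c_[cols,rows],.05)[:,:2];v=cv2.fitLine((E*1000).astype(np.float32),cv2.DIST_HUBER,0,.01,.01).ravel()
if v[1]<0:v[:2]*=-1
print("rail line",v,"yaw",np.arctan2(-v[0],v[1]))
print("rail rows",rows.round(1)[::4])
rw=np.arange(80,96,2);cc=[150+cross(g[y,150:168]) for y in rw];print("stop cols",np.round(cc,1))
Sf=ray(c,np.c_[cc,rw],.05)[:,:2]*1000
y=v[:2];x=np.array([y[1],-y[0]]);print("stop face along",(Sf@y).round(1),"rail offset",v[2:]@x)
home=x*(v[2:]@x-19)+y*(np.median(Sf@y)-38);print("home",home)
b=cv2.boxPoints(r);C=np.array(r[0]);print("cart rel home",(C-home)@x,(C-home)@y)
e=[b[i]-b[i-1] for i in range(4)];e=max(e,key=np.linalg.norm);e=e*np.sign(e@y);print("cart yaw rel",np.arctan2(-(e@x),e@y))
for n_,uv,z in(("start end",(365,66),.05),("vial",(172,165),.08),("lip",(185,106),.048)):
  q=ray(c,uv,z)[0,:2]*1000;print(n_,q,(q-home)@x,(q-home)@y)
```

```text
cart ((568.34228515625, -128.08395385742188), (76.88092041015625, 38.40187072753906), 83.45592498779297) [[ 544.8855   -164.08566 ]
 [ 583.0371   -168.46223 ]
 [ 591.7991    -92.082245]
 [ 553.64746   -87.70567 ]]
rail line [-1.9769952e-01  9.8026270e-01  6.3134668e+02 -5.7151848e+01] yaw 0.19901057
rail rows [66.2 66.3 66.4 66.8 67.1 67.3 67.2 67.4 67.7]
stop cols [156.2 156.3 156.3 156.4 156.5 157.  157.2 157.3]
stop face along [-35.2 -35.1 -35.  -34.8 -34.8 -35.2 -35.3 -35.2] rail offset 607.58673
home [591.43192578  44.65411248]
cart rel home -56.78414566678834 -164.76387194310618
cart yaw rel -0.31322673
start end [ 658.46397691 -180.44317187] 21.207394818658386 -233.9066751217059
vial [485.12566087  39.88068504] -105.15177021437157 16.337484368015375
lip [561.26557332  41.30181265] -30.23369806459249 2.6777388296525175
```

Emit:
{"fn": "servo_tool", "kwargs": {"plan": [[[9, -38, -20], -0.008], [[18, -77, -50], -0.008], [[18, -77, -95], -0.008], [[18, -77, -140], -0.008], [[18, -77, -175], -0.008], [[18, -77, -200], -0.008], [[18, -77, -217], -0.008], [[18, -77, -217], -0.008]]}}

```text
t: 2.55
ee_pos: [0.5151, -0.1481, 0.0571]
ee_rot: [-0.071, 0.704, -0.703, 0.067]
contact_force: [0.1, 0.3, 1.2]
gripper_width: 0.003
```

Emit:
{"fn": "servo_tool", "kwargs": {"plan": [[[0, 0, -6], 0], [[0, 0, -12], 0], [[0, 0, -16], 0], [[0, 0, -16], 0], [[0, 0, -16], 0], [[0, 0, -16], 0], [[0, 0, -16], 0], [[0, 0, -16], 0]]}}

```text
t: 3.35
ee_pos: [0.5183, -0.1468, 0.0439]
ee_rot: [0.07, -0.704, 0.704, -0.07]
contact_force: [-0.1, -0.3, 0.6]
gripper_width: 0.006
```

Run:
```python
from h import *
s=observe();print(s["t"],s["ee_pos"],s["contact_force"])
c=get_calibration("wrist");p,d=snapshot("wrist");np.savez("w2.npz",p=p,d=d,**c);cv2.imwrite("pics/w2.png",p[:,:,::-1])
```

```text
3.35 [ 0.51829105 -0.1467663   0.04392467] [-0.14744791 -0.31245995  0.56994055]
```

View pics/w2.png

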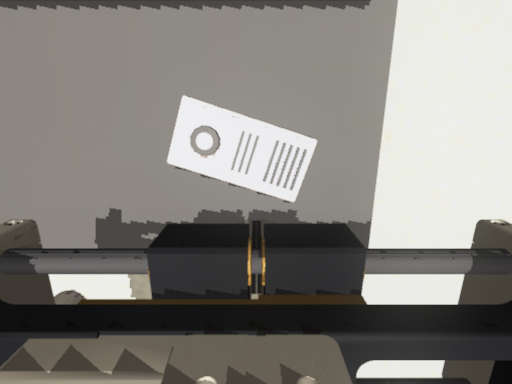

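The fingertips (centre col ~256) are behind the near long side of the cartridge (centre col 242, near corner (293,202)), with clear deck between. I push towards the rail.

Emit:
{"fn": "servo_tool", "kwargs": {"plan": [[[5.9, 1.2, 0], 0], [[11.8, 2.4, 0], 0], [[17.6, 3.6, 0], 0], [[23.5, 4.8, 0], 0], [[29.4, 5.9, 0], 0], [[35.3, 7.1, 0], 0], [[41.2, 8.3, 0], 0], [[47, 9.5, 0], 0]]}}

```text
t: 4.2
ee_pos: [0.5656, -0.1371, 0.0437]
ee_rot: [-0.07, 0.704, -0.704, 0.07]
contact_force: [-0.1, -0.7, -0.5]
gripper_width: 0.004
```

Emit:
{"fn": "servo_tool", "kwargs": {"plan": [[[3.9, 0.8, 0], 0], [[7.8, 1.6, 0], 0], [[11.8, 2.4, 0], 0], [[15.7, 3.2, 0], 0], [[19.6, 4, 0], 0], [[22.5, 4.6, 0], 0], [[24.5, 5, 0], 0], [[24.5, 5, 0], 0]]}}

```text
t: 5.0
ee_pos: [0.59, -0.1321, 0.0437]
ee_rot: [-0.07, 0.704, -0.704, 0.07]
contact_force: [-1.1, -0.7, 0.4]
gripper_width: 0.004
```

```bash
cat >> h.py <<'E'
H=np.array([591.4,44.7]);X=np.array([.980,.198]);Y=np.array([-.198,.980])
def look(name):
    s=observe();c=get_calibration("wrist");p,d=snapshot("wrist");cv2.imwrite(f"pics/{name}.png",p[:,:,::-1])
    e=s["ee_pos"][:2]*1000-H
    print("t",s["t"],"tcp rel home",(e@X).round(1),(e@Y).round(1),"z",s["ee_pos"][2].round(4),"F x,y,z",(s["contact_force"][:2]@X).round(1),(s["contact_force"][:2]@Y).round(1),s["contact_force"][2].round(1))
    return p,c
E
python3 -c "
from h import *
look('w3')"
```

```text
t 5.0 tcp rel home -36.4 -173.0 z 0.0437 F x,y,z -1.3 -0.5 0.4
```

View pics/w3.png

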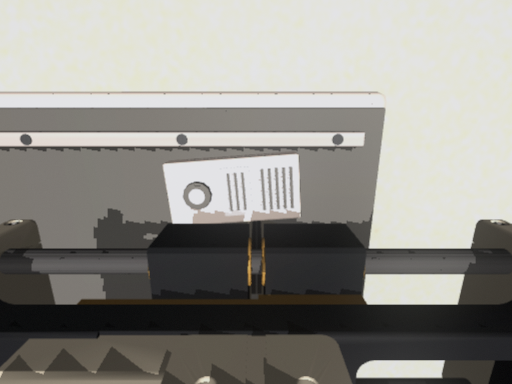

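The cartridge is now nearly parallel to the rail (top edge (166,163) to (299,155)), with a gap of about 6–8 mm. The fingertips sit slightly behind its middle. I keep pushing to contact.

Emit:
{"fn": "servo_tool", "kwargs": {"plan": [[[2, 0.4, 0], 0], [[3.9, 0.8, 0], 0], [[5.9, 1.2, 0], 0], [[7.4, 1.5, 0], 0], [[8.3, 1.7, 0], 0], [[9.3, 1.9, 0], 0], [[9.8, 2, 0], 0], [[9.8, 2, 0], 0]]}}

```text
t: 5.85
ee_pos: [0.5963, -0.131, 0.0429]
ee_rot: [0.072, -0.704, 0.704, -0.068]
contact_force: [-8.1, -1.5, 3.1]
gripper_width: 0.005
```

```bash
python3 -c "
from h import *
look('w4')"
```

```text
t 5.85 tcp rel home -30.0 -173.1 z 0.0429 F x,y,z -8.2 0.2 3.1
```

View pics/w4.png

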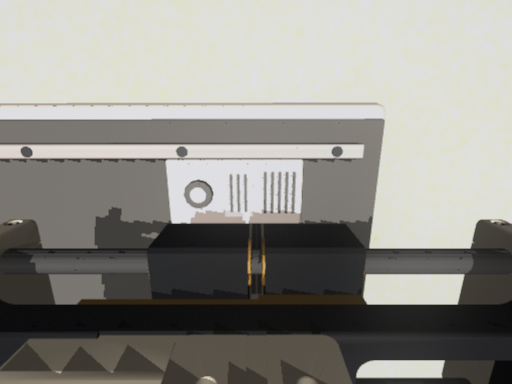

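The cartridge is flush along the rail: its edge at row ~160 is parallel to the rail, and the contact force is 8 N. Now I drag it along the rail, keeping that pressure.

Emit:
{"fn": "servo_tool", "kwargs": {"plan": [[[-0.8, 4, 0], 0], [[-2, 10, 0], 0], [[-3.4, 17, 0], 0], [[-4.8, 24, 0], 0], [[-6.3, 31, 0], 0], [[-7.7, 38, 0], 0], [[-9.1, 45, 0], 0], [[-10.1, 50, 0], 0]]}}

```text
t: 6.7
ee_pos: [0.5863, -0.0819, 0.0428]
ee_rot: [0.072, -0.703, 0.704, -0.068]
contact_force: [-6.5, -3.6, 1.9]
gripper_width: 0.008
```

```bash
python3 -c "
from h import *
look('w5')"
```

```text
t 6.7 tcp rel home -30.0 -123.1 z 0.0428 F x,y,z -7.1 -2.2 1.9
```

View pics/w5.png

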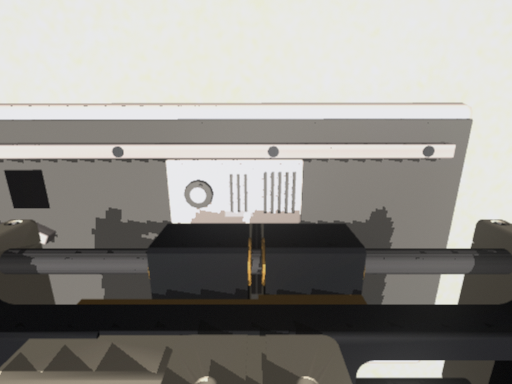

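No slip: the cartridge kept its place in the hand (cols 168–302) and stays flush. I drag it further, then shift the fingertips back along its side so they clear the flared lip.

Emit:
{"fn": "servo_tool", "kwargs": {"plan": [[[-1, 5, 0], 0], [[-2.6, 13, 0], 0], [[-4.2, 21, 0], 0], [[-5.9, 29, 0], 0], [[-7.5, 37, 0], 0], [[-9.1, 45, 0], 0], [[-10.7, 53, 0], 0], [[-11.9, 59, 0], 0]]}}

```text
t: 7.55
ee_pos: [0.5744, -0.0227, 0.0428]
ee_rot: [0.072, -0.703, 0.704, -0.068]
contact_force: [-6.0, -3.3, 2.4]
gripper_width: 0.003
```

Emit:
{"fn": "servo_tool", "kwargs": {"plan": [[[-5, -1, 0], 0], [[-10, -2, 0], 0], [[-10, -2, 0], 0], [[-7.5, -14.5, 0], 0], [[-7.5, -14.5, 0], 0], [[-2.5, -13.5, 0], 0], [[0.5, -12.8, 0], 0], [[2.5, -12.5, 0], 0]]}}

```text
t: 8.35
ee_pos: [0.5769, -0.0348, 0.0428]
ee_rot: [0.072, -0.703, 0.704, -0.067]
contact_force: [-10.6, -2.5, 5.8]
gripper_width: 0.008
```

```bash
python3 -c "
from h import *
look('w6')"
```

```text
t 8.35 tcp rel home -30.0 -75.0 z 0.0428 F x,y,z -10.9 -0.4 5.8
```

View pics/w6.png

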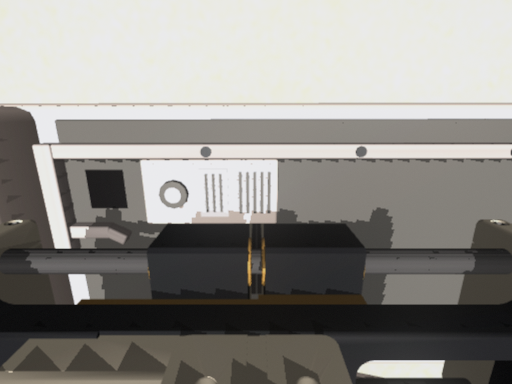

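Still flush at the rail. The fingertips are now about 26 mm behind the cartridge's middle, and its leading edge (col 141) is some 40–49 mm short of the stop face (col ~62). I drag on, the last part slowly.

Emit:
{"fn": "servo_tool", "kwargs": {"plan": [[[-0.6, 3, 0], 0], [[-1.6, 8, 0], 0], [[-2.8, 14, 0], 0], [[-4, 20, 0], 0], [[-5.1, 25, 0], 0], [[-6.1, 30, 0], 0], [[-6.7, 33, 0], 0], [[-7.1, 35, 0], 0]]}}

```text
t: 9.2
ee_pos: [0.5698, 0.0001, 0.0426]
ee_rot: [0.072, -0.703, 0.704, -0.068]
contact_force: [-6.3, -3.6, 2.5]
gripper_width: 0.008
```

Emit:
{"fn": "servo_tool", "kwargs": {"plan": [[[-0.4, 2, 0], 0], [[-0.8, 4, 0], 0], [[-1.2, 6, 0], 0], [[-1.6, 8, 0], 0], [[-2, 10, 0], 0], [[-2.4, 12, 0], 0], [[-2.6, 13, 0], 0], [[-2.6, 13, 0], 0]]}}

```text
t: 10.0
ee_pos: [0.5672, 0.0131, 0.0426]
ee_rot: [0.072, -0.703, 0.704, -0.068]
contact_force: [-6.2, -3.1, 2.5]
gripper_width: 0.005
```

```bash
python3 -c "
from h import *
look('w7')"
```

```text
t 10.0 tcp rel home -30.0 -26.2 z 0.0426 F x,y,z -6.7 -1.9 2.5
```

View pics/w7.png

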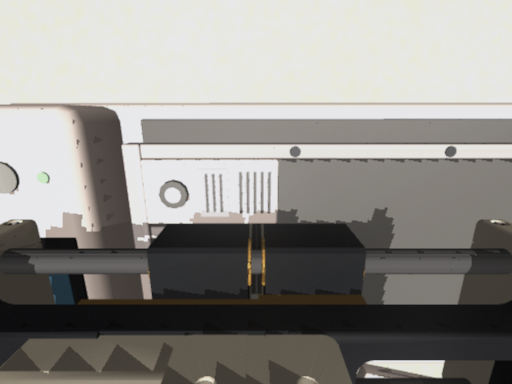

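The leading edge (col ~141) has about reached the stop face (col ~143), but the y force (1.9 N) is still only sliding friction. I creep on until the force rises.

Emit:
{"fn": "servo_tool", "kwargs": {"plan": [[[-0.2, 1, 0], 0], [[-0.4, 2, 0], 0], [[-0.5, 2.5, 0], 0], [[-0.6, 3, 0], 0], [[-0.7, 3.5, 0], 0], [[-0.8, 4, 0], 0], [[-0.8, 4, 0], 0], [[-0.8, 4, 0], 0]]}}

```text
t: 10.85
ee_pos: [0.5665, 0.0166, 0.0424]
ee_rot: [0.072, -0.703, 0.704, -0.068]
contact_force: [-5.2, -4.2, -0.1]
gripper_width: 0.007
```

```bash
python3 -c "
from h import *
p,c=look('w8');g=p.mean(2)
print(g[185:200:5,130:160].round().astype(int));print('right edge',g[175,265:290].astype(int))"
```

```text
t 10.85 tcp rel home -30.0 -22.6 z 0.0424 F x,y,z -5.9 -3.1 -0.1
[[ 69  68 109 195 232 232 232 232 232 232 232 232 231 232 233 233 233 233
  219 208 232 233 233 233 233 233 233 233 233 233]
 [ 68  68  67 158 226 232 232 232 232 232 232 232 231 232 232 233 233 233
  231 221 220 233 233 233 233 233 233 233 233 233]
 [ 69  68  68  86 180 231 232 232 232 232 232 231 231 232 232 232 233 233
  233 227 222 232 233 233 233 233 233 233 233 233]]
right edge [232 226 191 144 154 202 232 232 232 206 143 143 193 231 232 232 231 231
 229 191 123 137 137 137 136]
```

The fingertips moved 3.6 mm while the cartridge slipped back the same amount in the hand (trailing edge from col 277 to 284), and the y force rose. It is therefore against the stop. I back off, rise and check from above.

Emit:
{"fn": "servo_tool", "kwargs": {"plan": [[[-3, -0.6, 0], 0], [[-8, -1.6, 0], 0], [[-16, -3.2, 0], 0], [[-22, -4.5, 0], 0], [[-22, -4.5, 10], 0], [[-22, -4.5, 40], 0], [[-22, -4.5, 85], 0], [[-22, -4.5, 130], 0]]}}

```text
t: 11.7
ee_pos: [0.547, 0.0141, 0.1755]
ee_rot: [-0.071, 0.704, -0.703, 0.07]
contact_force: [1.3, -0.6, -0.3]
gripper_width: 0.005
```

Emit:
{"fn": "servo_tool", "kwargs": {"plan": [[[-10, 0, 0], 0], [[-25, 0, 0], 0], [[-40, 0, 0], 0], [[-40, 0, 0], 0], [[-40, 0, 0], 0], [[-40, 0, 0], 0], [[-40, 0, 0], 0], [[-40, 0, 0], 0]]}}

```text
t: 12.5
ee_pos: [0.5079, 0.0139, 0.1736]
ee_rot: [-0.07, 0.704, -0.703, 0.07]
contact_force: [0.4, -0.4, 0.6]
gripper_width: 0.008
```

Run:
```python
from h import *
p,c=look('w9');np.savez("w9.npz",p=p,**c)
# reference: project expected home outline of cartridge top
O=[H+X*a+Y*b for a,b in((-19,-38),(19,-38),(19,38),(-19,38))]
uv=proj(c,np.c_[np.array(O)/1000,[.052]*4]);print(uv.round(1))
x0,y0=np.maximum(uv.min(0).astype(int)-25,0);x1,y1=uv.max(0).astype(int)+25
cv2.imwrite("pics/w9c.png",cv2.resize(p[y0:y1,x0:x1,::-1],None,fx=4.5,fy=4.5,interpolation=cv2.INTER_CUBIC));print(x0,y0,x1,y1)
```

```text
t 12.5 tcp rel home -87.9 -13.7 z 0.1736 F x,y,z 0.3 -0.4 0.6
[[281.2 117.9]
 [282.1  76.6]
 [202.3  76.7]
 [204.4 118. ]]
177 51 307 142
```

View pics/w9c.png

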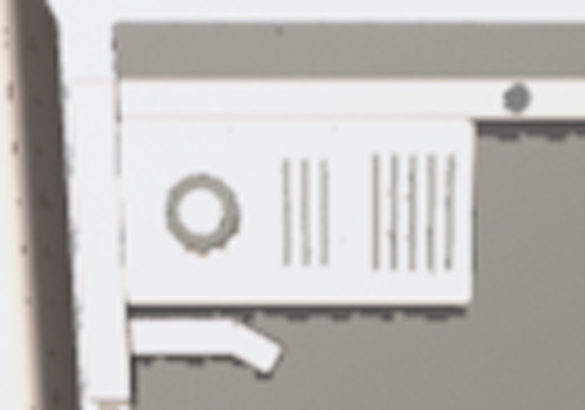

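The cartridge sits square in the pocket, touching the rail (crop row ~118) and the stop (col ~125). A gap remains only on the lip side. The trailing edge, at col 281.9, matches the predicted home (281–282). The hand is clear, so I hand in.

```bash
python3 -c "
from cell import *
print(job_done(),observe()['contact_force'])"
```

```text
the job is handed in; nothing more can be done
the job is handed in; nothing more can be done
```

The cartridge is seated in the corner pocket, flush against the rail and the end stop, and the job is handed in at about 12.5 s of the 58 s allowed. No verdict was reported.

- **What I did:** I pushed the cartridge sideways with closed fingertips until it lay flat on the rail. I then dragged it along under 6–11 N of side pressure. About 50 mm short of home I moved the fingertips back along its side so they would clear the lip. I crept on until the cartridge stopped and slipped 3.6 mm in the hand, then backed off and rose.
- **Last checks:** The final wrist picture shows no visible gap at the rail or the stop. The trailing edge was within about 1 mm of the home position I had calculated. The hand was clear, with contact force near zero (under 1 N).
- **Not checked:** I did not check separately that the vial and the other items stayed put. The fingertip path was planned to pass clear of them, and no unexpected forces appeared.

No check failed or disagreed. I viewed 12 pictures, the maximum.

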